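Prime the conveyor's chain lubricator

ROBOT

A 7-joint arm with a two-finger parallel gripper is mounted at the origin on the work surface. World frame = base frame: x ahead of the robot, y to its left, z up, the work surface at z = 0. Lengths are in m, angles in rad, forces in N, time in s.
With the tool pointing down it reaches from about 0.4 to 0.875 m from the base axis. Payload 4.4 kg.
Tool frame: the origin (TCP) lies between the finger pads; the fingertips stand 19 mm ahead of it and the grasp point (between the pads) is the TCP; z points along the fingers, y is the line along which they close (so a half turn about z gives the same grasp; the last joint's range is limited). The gripper opens to 85 mm and grips with 20 to 120 N. Pads are 22 mm wide; open, the fingers measure 114 mm over their backs; the gripper's body (76 mm by 85 mm) begins 54 mm behind the grasp point. The pads swing forward as they close: fully open they stand 13 mm farther back than shut.
Start: joints at [-1.363, 0.628, 0.038, 1.517, -0.027, 0.996, -0.02], TCP at [0.176, 0.626, 0.25] pointing down, gripper open.
Joint ranges: [-3.06, 3.06], [-0.37, 2.12], [-1.25, 1.32], [0.18, 2.47], [-1.1, 4.24], [0.23, 1.98], [-2.94, 2.94]. Speed limits (rad/s): [2.57, 2.57, 3.14, 3.14, 3.14, 3.14, 3.14].

INTERFACE

Orientations are given as a 3x3 rotation matrix whose columns are the frame's x, y, z axes.
In Python, from cell import ctrl gives the robot as it stands.
- The arm moves only by the shell command python3 -m pendant 'ROWS' [FORCE]. ROWS is JSON, a list that holds one entry, the list of rows, each a list of 7 numbers: the shift along the tool's x, y, z each as a share of 150 mm, from -1 to 1, then the turn, a rotation vector about the tool's x, y, z each as a share of 90 degrees, from -1 to 1, then the opening, from -1 (shut) to 1 (fully open). A call has 1 to 8 rows; each row shifts and turns the commanded pose from where the row before left it, along the tool's axes as they then stand; what a row does not reach is not made up. A row lasts 1/10 s, in which the tool goes at most 50 mm and 8.59 degrees, less where a joint would pass 70% of its speed; a pose out of reach is approached as far as the arm can. A call with a number of a shift or a turn outside -1 to 1 is refused whole. A call with a gripper value outside its range is refused whole. The fingers move at their own pace and stop on an object; FORCE is the grip in N (left out, the last holds). Time passes only in rows, so rows that do not move let the fingers close. It gives the time, the measured TCP pose, the force, the opening and the grip force at its end, in the units of the state.
- ctrl.sense(): the state, without advancing time (a new reading comes with each control period).
- ctrl.snapshot(name): name is "scene" or "top" or "wrist"; returns a dict with "img" (480x640x3 uint8, red, green, blue), "fovy" (degrees; the focal length in pixels is half the picture's height over the tangent of half this angle, whatever the lens; pixels are square), "cx", "cy" (the principal point, pixels), "rvec" (rotation vector, rad) and "tvec" (3), from world to camera coordinates, as OpenCV has them; the wrist camera has in their place "hand_eye" (4x4, takes a point from camera to tool coordinates, whose origin is the TCP and whose axes are the flange's). Camera axes: x right, y down, z forward; pixel columns grow to the right and rows downward; lengths in m; the calibration is good to about 2 mm. A picture is of the moment at which its call begins: read the wrist's pose just before it. There is no depth.
- ctrl.close_job(): hands the job in; it is judged then, once.
Trained networks look in a picture, given as the dict that the camera call returned (one of the last four; its "shot" number tells which), for a name from the list of things; names that differ only in an ending like _2 or _b are one class to them, and where a whole thing is asked for, a point or a joint stands for the part that bears it (a point fixed in the world has none). Each returns a list of dicts, best first, with "p" (0 to 1); they miss things now and then, are a little off and sometimes report something else, mostly with a low value. They report only what shows in the picture. A call takes as long as a camera call.
- ctrl.spot_in(picture, query): "rect" ([centre column, centre row, width, height] in pixels, round what is visible of it).
- ctrl.regions_of(picture, query): "region" (480x640 bool, what is visible of it) and "rect" ([centre column, centre row, width, height] in pixels, round what is visible of it).
The state is a dict: "clock": time; "qpos": joint angles; "qd": joint speeds; "joint_torque": joint torques, N m; "position": TCP position; "tcp_rot": TCP orientation; "ft_force": force on the tool from outside, world axes, zero at the start; "ft_torque": the same for the moment, N m; "opening": finger opening in m; "grasp_force": force on a finger pad.
Only numpy, scipy, OpenCV 4.12 (cv2) and the standard library are available. Lean on these libraries where they do the work, as an engineer would, in place of code of your own. Each camera call takes 0.05 s, during which the arm holds its last target. There are 200 camera calls.

TASK

Oil the conveyor's chain before the run: with the fingertips, pump the hand lubricator's plunger with full, steady strokes, letting it spring back up each time, until the indicator pin on the distributor block has popped fully out. Then leave the plunger up. Do not slam the plunger, do not touch the pin or press the conveyor's stop button, and leave the bottles, tools and kitchen things where they are.

Things in the scene. Friction and masses are not known exactly. Their poses are not given: they have to be found in the camera images.
- pump: hand oil pump on the steel service deck (deck top 30 mm above the table). Origin: centre of its underside; z up. Base 70 mm (x) by 128 mm (y), aluminium block to 50 mm. At y = -33 mm the plunger: barrel 37 mm across up to 106 mm, black palm button above. At y = +28 mm a white oil tank 58 mm across, 126 mm high. Pump, distributor and switch box stand in any order along the deck
- plunger_top (a point): centre of the top of the black palm button of the pump's plunger; the button is round, 44 mm across, 22 mm thick with a nearly flat top, 152 mm above the pump's origin when up (182 mm above the table); the point moves with the plunger
- plunger (a joint): how far the plunger is pressed, m: 0 up, 0.024 full stroke, where it meets a rubber buffer (3 N more per mm). Spring return; takes about 6 N at the top, 14 N at 0.024, more when fast. Each full stroke adds pressure; strokes under 15 mm add much less, those under 7 mm may add nothing. Three to eight full strokes are needed. Strokes after the pin is out do no harm
- pin (a joint): how far the indicator pin stands out of its housing beyond its rest position, m: about 0.001 at first, 0.020 fully out. It stays in while the pressure builds (at most it shows 4 mm just before), pops out at once during the last stroke needed, and stays out when the plunger returns
- pin_tip (a point): top of the indicator pin, a brass pin 12 mm thick that rises straight up out of a round aluminium housing (26 mm across, 32 mm at its foot, top 100 mm above the deck) on the steel distributor block (44 x 84 mm, 42 mm high, with six small copper pipes); tip 2 mm above the housing when in, 22 mm when fully out
- stop_button (a joint): travel of the conveyor's stop button, m: 0 up, 0.006 pressed. To be left alone
- stop_button_top (a point): centre of the top of the stop button, a round black button 30 mm across on the conveyor's grey switch box (70 x 94 mm, 55 mm high), lower and smaller than the palm button
- oil_bottle: bystander: white oil bottle 42 mm across, 110 mm high, standing on the deck's front strip; origin at the centre of its underside
- wrench: bystander: 130 mm wrench lying on the deck's front strip; origin at its underside
- grease_tub: bystander: jar 52 mm across, 45 mm high, standing on the deck's front strip; origin at the centre of its underside
- bowl: bystander: steel bowl 130 mm across, 60 mm high, on the table; origin at the centre of its underside
- mould: bystander: clear chocolate mould 135 x 275 x 24 mm lying on the table; origin at the centre of its underside
- squeeze_bottle: bystander: clear bottle 54 mm across, 160 mm high, on the table; origin at the centre of its underside

How it is judged:
By the outcome, as a careful person would: the job done as asked, in the order asked, and still so for the second after the job is handed in, with the robot touching nothing.
It also fails if it takes over 45 s, if anything falls off the work surface, if the arm or the gripper's body presses on something with over 40 N, if the wrist force passes 120 N, or if a joint passes its speed limit or range.

## Working session

There is one attempt and no reset: what is moved stays moved. The work goes in short steps, Python scripts to look and compute and a shell command to move; the robot and the scene stay as the last step left them, time stands still between calls to the robot, and variables do not carry over. Pictures are saved under pics/ and viewed, at most 10 in all, crops included, and the job is handed in when it is done.

```bash
mkdir -p pics
cat > h.py <<'E'
import numpy as np, cv2
from cell import ctrl
def cam(s):
    f=240/np.tan(np.radians(s["fovy"])/2)
    K=np.array([[f,0,s["cx"]],[0,f,s["cy"]],[0,0,1]])
    return K
def ray(s,uv,st=None):
    d=np.linalg.inv(cam(s))@np.array([uv[0],uv[1],1.])
    if "rvec" in s:
        R=cv2.Rodrigues(np.array(s["rvec"],float))[0]; t=np.array(s["tvec"],float).ravel()
        return -R.T@t, R.T@d
    H=np.array(s["hand_eye"]); R=np.array(st["tcp_rot"])
    return np.array(st["position"])+R@H[:3,3], R@H[:3,:3]@d
def atz(s,uv,z,st=None):
    o,d=ray(s,uv,st); return o+d*(z-o[2])/d[2]
def tri(rs):
    A=0;b=0
    for o,d in rs:
        d=d/np.linalg.norm(d);P=np.eye(3)-np.outer(d,d);A=A+P;b=b+P@o
    return np.linalg.solve(A,b)
def save(s,n): cv2.imwrite(f"pics/{n}.png",s["img"][:,:,::-1])
E
python3 - <<'E'
from h import *
st=ctrl.sense(); print(st["clock"],st["position"],np.round(st["tcp_rot"],2).tolist())
S={}
for n in("scene","top"):
    s=ctrl.snapshot(n); save(s,n+"0"); S[n]=s
    for q in("plunger_top","pin_tip","stop_button_top","pump","oil_bottle","wrench","grease_tub","squeeze_bottle"):
        print(n,q,[(np.round(r["rect"]).tolist(),round(r["p"],2)) for r in ctrl.spot_in(s,q)[:2]])
E
```

```text
0.0 [0.17555512 0.62525404 0.24940084] [[-0.96, 0.27, -0.0], [0.27, 0.96, -0.0], [-0.0, -0.0, -1.0]]
scene plunger_top [([177.0, 256.0, 21.0, 21.0], 0.75)]
scene pin_tip []
scene stop_button_top [([366.0, 265.0, 17.0, 40.0], 0.5)]
scene pump [([196.0, 276.0, 65.0, 65.0], 0.7)]
scene oil_bottle [([366.0, 264.0, 21.0, 36.0], 0.83)]
scene wrench [([284.0, 266.0, 18.0, 36.0], 0.79)]
scene grease_tub [([195.0, 253.0, 20.0, 23.0], 0.72)]
scene squeeze_bottle [([365.0, 264.0, 21.0, 38.0], 0.61), ([462.0, 240.0, 28.0, 47.0], 0.55)]
top plunger_top [([442.0, 182.0, 16.0, 16.0], 0.78), ([439.0, 235.0, 19.0, 26.0], 0.44)]
top pin_tip []
top stop_button_top [([269.0, 200.0, 14.0, 12.0], 0.67)]
top pump [([421.0, 189.0, 61.0, 38.0], 0.59)]
top oil_bottle [([265.0, 246.0, 16.0, 12.0], 0.5)]
top wrench [([351.0, 244.0, 22.0, 50.0], 0.93)]
top grease_tub [([440.0, 235.0, 21.0, 26.0], 0.93)]
top squeeze_bottle [([172.0, 303.0, 29.0, 21.0], 0.86)]
```

View pics/scene0.png

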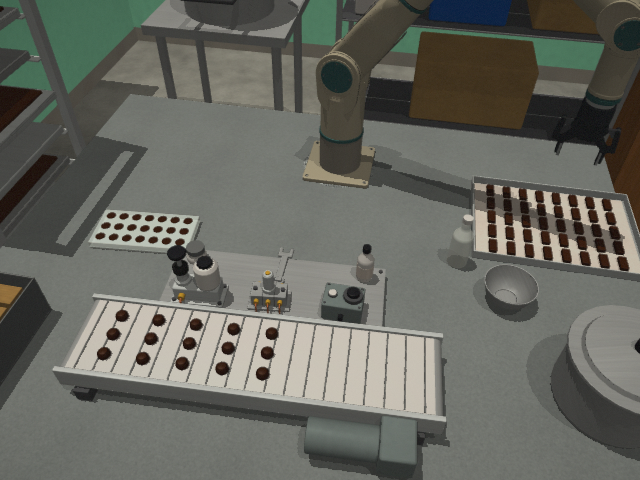

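View pics/top0.png

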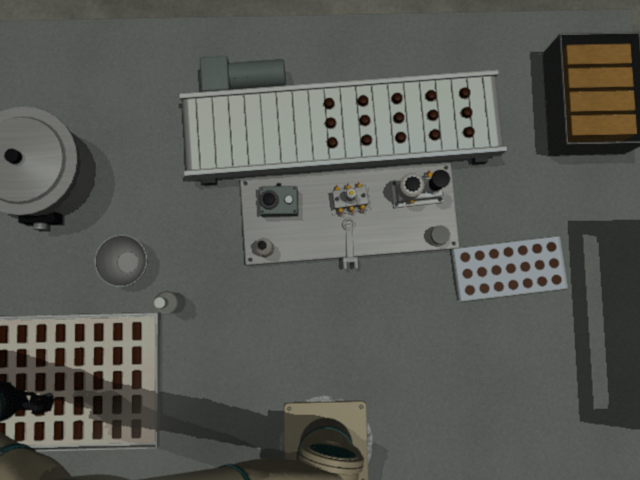

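Run:
```python
from h import *
a=ctrl.snapshot("scene");b=ctrl.snapshot("top")
for n,u,v in (("plunger",(177,250),(442,182)),("plunger_c",(177,256),(442,182)),("tub",(195,248),(440,235))):
    print(n,tri([ray(a,u),ray(b,v)]),atz(a,u,.182),atz(b,v,.182))
print("stop",atz(b,(269,200),.1))
print("top cam",ray(b,(320,240)))
```

```text
plunger [ 0.62271877 -0.28159581  0.17484285] [ 0.62899736 -0.27721047  0.182     ] [ 0.62149544 -0.28072394  0.182     ]
plunger_c [ 0.62585251 -0.28432784  0.15777211] [ 0.64665566 -0.27037668  0.182     ] [ 0.62149544 -0.28072394  0.182     ]
tub [ 0.51151594 -0.29435216  0.06692003] [ 0.61488077 -0.23959495  0.182     ] [ 0.49878936 -0.27105962  0.182     ]
stop [0.60243878 0.12489693 0.1       ]
top cam (array([0.34752495, 0.00347948, 1.56276636]), array([ 1.05060754e-01, -1.63663093e-04, -9.94552302e-01]))
```

The scene view shows the pump at the left of the deck, with the palm button at (177,252) and the white tank at (205,268). The distributor is in the middle at (268,285) and the switch box with its black button is at (353,295). In the top view the palm button is at (440,181), the tank at (412,186) and the pin at (350,193). Triangulation puts the button at about (0.622, -0.281, 0.175), which agrees with the stated 182 mm height. I'll swing over high with the fingers shut.

```bash
python3 -m pendant '[[[-0.12,-0.08,-0.1,0,0,0,-1],[-0.24,-0.17,-0.08,0,0,0,-1],[-0.24,-0.17,-0.08,0,0,0,-1],[-0.24,-0.17,-0.08,0,0,0,-1],[-0.24,-0.17,-0.04,0,0,0,-1],[-0.24,-0.17,-0.04,0,0,0,-1],[-0.24,-0.17,-0.04,0,0,0,-1],[-0.24,-0.17,-0.04,0,0,0,-1]]]'; python3 -m pendant '[[[-0.24,-0.17,0,0,0,0,-1],[-0.24,-0.17,0,0,0,0,-1],[-0.24,-0.17,0,0,0,0,-1],[-0.24,-0.17,0,0,0,0,-1],[-0.24,-0.17,0,0,0,0,-1],[-0.13,-0.27,0,0,0,0,-1],[-0.13,-0.27,0,0,0,0,-1],[-0.13,-0.27,0,0,0,0,-1]]]'
```

```text
clock: 1.8
position: [0.3851, 0.3679, 0.3258]
tcp_rot: [[-0.963, 0.27, 0.0], [0.27, 0.963, 0.001], [-0.0, 0.001, -1.0]]
ft_force: [1.2, 0.2, -0.0]
opening: 0.0004
grasp_force: 0.0
clock: 2.6
position: [0.5466, 0.0634, 0.3254]
tcp_rot: [[-0.963, 0.27, 0.0], [0.27, 0.963, 0.0], [-0.0, 0.0, -1.0]]
ft_force: [0.5, 0.7, 0.9]
opening: -0.0
grasp_force: 0.0
```

```bash
python3 -m pendant '[[[-0.14,-0.28,0,0,0,0,-1],[-0.14,-0.28,0,0,0,0,-1],[-0.14,-0.28,0,0,0,0,-1],[-0.14,-0.28,0,0,0,0,-1],[-0.14,-0.28,0,0,0,0,-1],[-0.1,-0.2,0,0,0,0,-1],[0,0,0,0,0,0,-1],[0,0,0,0,0,0,-1]]]'
python3 - <<'E'
from h import *
st=ctrl.sense(); s=ctrl.snapshot("wrist"); save(s,"w1"); print(st["position"])
for q in("plunger_top","pump","pin_tip","grease_tub"):
    for r in ctrl.spot_in(s,q)[:2]: print(q,np.round(r["rect"],1),round(r["p"],2),atz(s,r["rect"][:2],.182,st))
E
```

```text
clock: 3.4
position: [0.5968, -0.1988, 0.325]
tcp_rot: [[-0.962, 0.272, -0.0], [0.272, 0.962, 0.001], [0.001, 0.0, -1.0]]
ft_force: [0.4, 1.5, -0.1]
opening: -0.0001
grasp_force: 0.0
[ 0.59683516 -0.1988162   0.32496298]
plunger_top [237.5 295.1  56.8  51.8] 0.93 [ 0.62774314 -0.2764184   0.182     ]
pump [277.9 255.1 140.8 135.1] 0.89 [ 0.60419447 -0.23486892  0.182     ]
pin_tip [462.6 192.6  12.   12.1] 0.41 [ 0.5948042  -0.08941013  0.182     ]
grease_tub [211.  149.6  57.2  51.1] 0.57 [ 0.51572301 -0.25636284  0.182     ]
```

View pics/w1.png

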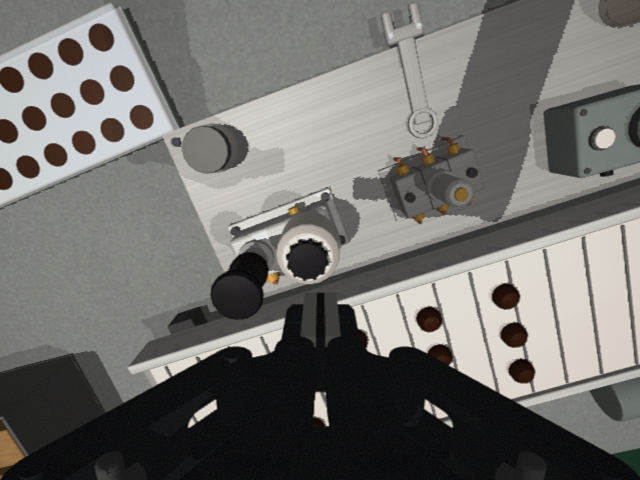

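The wrist view shows the palm button at (237,292), the tank cap at (307,260), and the pin, still in, at (460,193). The wrist estimate is (0.628, -0.276), within 8 mm of the first one. I'll move above it and look again.

```bash
python3 -m pendant '[[[-0.08,-0.115,0.1,0,0,0,-1],[-0.08,-0.115,0.1,0,0,0,-1],[-0.08,-0.115,0.1,0,0,0,-1],[-0.08,-0.11,0.07,0,0,0,-1],[0,0,0,0,0,0,-1],[0,0,0,0,0,0,-1]]]'
python3 - <<'E'
from h import *
st=ctrl.sense(); s=ctrl.snapshot("wrist"); save(s,"w2"); print(st["position"])
for r in ctrl.spot_in(s,"plunger_top")[:2]: print(np.round(r["rect"],1),round(r["p"],2),atz(s,r["rect"][:2],.182,st))
R=np.array(st["tcp_rot"]);H=np.array(s["hand_eye"])
for z in(.171,.182):
  for dx,dy in((0,0),):
    p=R.T@(np.array([.626,-.278,z])-st["position"]);c=np.linalg.inv(H)@np.r_[p,1];u=cam(s)@c[:3];print(z,u[:2]/u[2],cam(s)[0,0]*.022/c[2])
s=ctrl.snapshot("scene"); cv2.imwrite("pics/s2.png",cv2.resize(s["img"][200:340,120:320,::-1],None,fx=3.5,fy=3.5))
E
```

```text
clock: 4.25
position: [0.6249, -0.2759, 0.2697]
tcp_rot: [[-0.963, 0.27, -0.001], [0.27, 0.963, 0.001], [0.001, 0.001, -1.0]]
ft_force: [0.1, 1.7, 0.4]
opening: 0.0001
grasp_force: 0.0
[ 0.62487082 -0.27589516  0.26967839]
[319.2 262.   70.8  62.6] 0.55 [ 0.62671255 -0.27697925  0.182     ]
[595.4 140.4  21.6  17.1] 0.5 [ 0.59872681 -0.1087844   0.182     ]
0.171 [317.40684921 255.47501534] 34.05580096558716
0.182 [317.29540061 261.37563883] 35.647225686651
```

View pics/w2.png

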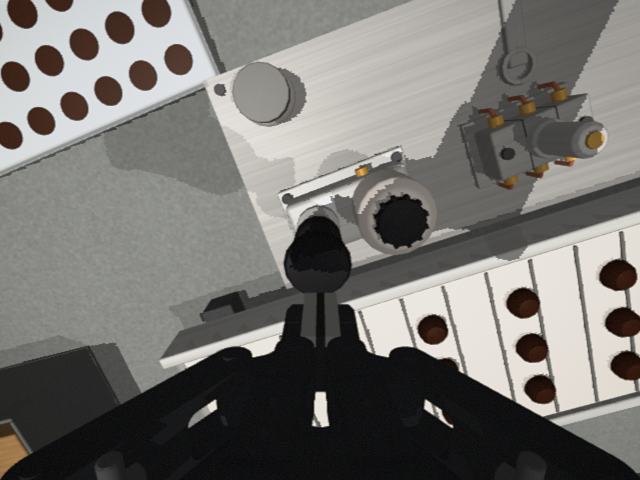

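View pics/s2.png

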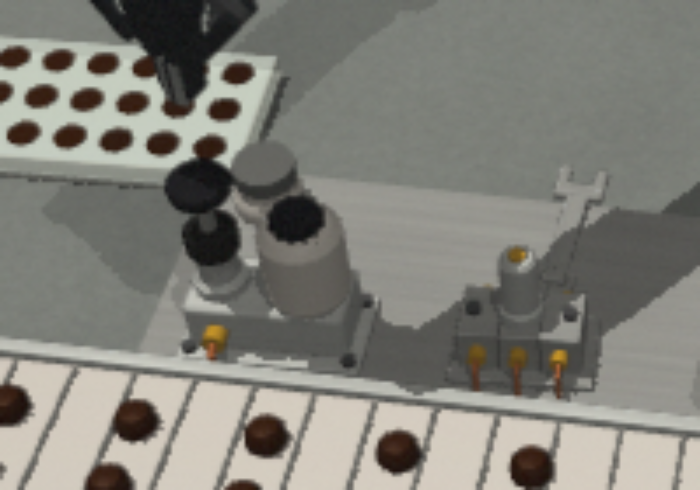

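The wrist view shows the fingertips right over the button at (318,262). The scene crop shows the pin in, at (517,255). Now I'll descend gently to find contact.

```bash
python3 -m pendant '[[[0,0,0.12,0,0,0,-1],[0,0,0.12,0,0,0,-1],[0,0,0.1,0,0,0,-1],[0,0,0.06,0,0,0,-1],[0,0,0,0,0,0,-1],[0,0,0,0,0,0,-1]]]'
python3 -m pendant '[[[0,0,0.02,0,0,0,-1],[0,0,0.02,0,0,0,-1],[0,0,0.02,0,0,0,-1],[0,0,0.0,0,0,0,-1],[0,0,0.0,0,0,0,-1]]]'
```

```text
clock: 5.0
position: [0.6253, -0.2768, 0.2107]
tcp_rot: [[-0.963, 0.27, 0.001], [0.27, 0.963, -0.0], [-0.001, -0.0, -1.0]]
ft_force: [-0.5, 0.4, 0.2]
opening: 0.0001
grasp_force: 0.0
clock: 5.5
position: [0.625, -0.2771, 0.2011]
tcp_rot: [[-0.963, 0.27, 0.0], [0.27, 0.963, -0.0], [-0.0, -0.0, -1.0]]
ft_force: [0.3, 0.3, 1.7]
opening: 0.0001
grasp_force: 1.0
```

Contact at TCP z = 0.201 as expected. First full stroke, about 26 mm at roughly 40 mm/s.

```bash
python3 -m pendant '[[[0,0,0.02,0,0,0,-1],[0,0,0.025,0,0,0,-1],[0,0,0.025,0,0,0,-1],[0,0,0.025,0,0,0,-1],[0,0,0.025,0,0,0,-1],[0,0,0.025,0,0,0,-1],[0,0,0.02,0,0,0,-1],[0,0,0,0,0,0,-1]]]'
python3 -m pendant '[[[0,0,0,0,0,0,-1]]]'
```

```text
clock: 6.3
position: [0.6251, -0.2771, 0.1779]
tcp_rot: [[-0.963, 0.27, 0.001], [0.27, 0.963, -0.0], [-0.001, 0.0, -1.0]]
ft_force: [-3.3, 1.9, 11.1]
opening: -0.0
grasp_force: 5.3
clock: 6.4
position: [0.6251, -0.2771, 0.1779]
tcp_rot: [[-0.963, 0.27, 0.001], [0.27, 0.963, -0.0], [-0.001, 0.0, -1.0]]
ft_force: [-2.7, 1.7, 10.8]
opening: -0.0
grasp_force: 5.4
```

```bash
python3 -m pendant '[[[0,0,0.015,0,0,0,-1],[0,0,0.01,0,0,0,-1],[0,0,0,0,0,0,-1]]]'
python3 -m pendant '[[[0,0,-0.04,0,0,0,-1],[0,0,-0.05,0,0,0,-1],[0,0,-0.05,0,0,0,-1],[0,0,-0.05,0,0,0,-1],[0,0,-0.03,0,0,0,-1],[0,0,0,0,0,0,-1],[0,0,0,0,0,0,-1]]]'
python3 - <<'E'
from h import *
s=ctrl.snapshot("scene"); cv2.imwrite("pics/s3.png",cv2.resize(s["img"][200:340,120:320,::-1],None,fx=3.5,fy=3.5))
E
```

```text
clock: 6.7
position: [0.6251, -0.2772, 0.1756]
tcp_rot: [[-0.963, 0.271, 0.002], [0.271, 0.963, -0.0], [-0.002, 0.0, -1.0]]
ft_force: [-4.7, 2.7, 17.1]
opening: -0.0002
grasp_force: 8.9
clock: 7.4
position: [0.6245, -0.2768, 0.2046]
tcp_rot: [[-0.963, 0.27, -0.001], [0.27, 0.963, 0.0], [0.001, 0.0, -1.0]]
ft_force: [0.4, 0.5, 0.1]
opening: 0.0001
grasp_force: 0.0
```

View pics/s3.png

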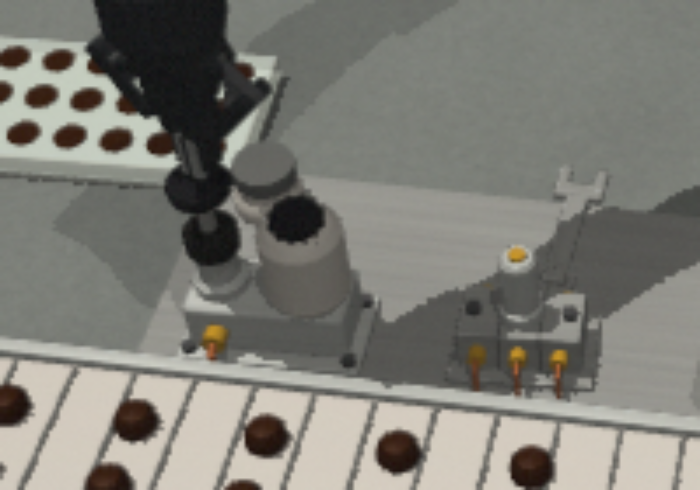

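The pin is still in, at (517,255) in the crop, and the plunger is back up. The stroke reached the buffer at 17 N. Next are more strokes, with a numeric check of the pin region after each.

```bash
cat > pin.py <<'E'
from h import *
import os
s=ctrl.snapshot("scene"); c=s["img"][245:285,255:282].astype(int)
if not os.path.exists("b.npy"): np.save("b.npy",c)
d=np.abs(c-np.load("b.npy")).sum(2)[:31]; m=d>60
print("pin changed px",m.sum(), "rows",(245+np.where(m.any(1))[0]).tolist(), ctrl.sense()["clock"])
E
python3 pin.py
D() { :; }
python3 -m pendant '[[[0,0,0.02,0,0,0,-1],[0,0,0.03,0,0,0,-1],[0,0,0.03,0,0,0,-1],[0,0,0.03,0,0,0,-1],[0,0,0.03,0,0,0,-1],[0,0,0.03,0,0,0,-1],[0,0,0.03,0,0,0,-1],[0,0,0.02,0,0,0,-1]]]' | grep -E "pos|ft"
python3 -m pendant '[[[0,0,0,0,0,0,-1],[0,0,-0.04,0,0,0,-1],[0,0,-0.05,0,0,0,-1],[0,0,-0.05,0,0,0,-1],[0,0,-0.05,0,0,0,-1],[0,0,-0.03,0,0,0,-1],[0,0,0,0,0,0,-1],[0,0,0,0,0,0,-1]]]' | grep -E "pos|ft"
python3 pin.py
```

```text
pin changed px 0 rows [] 7.5
position: [0.625, -0.2771, 0.175]
ft_force: [-7.2, 3.8, 24.6]
position: [0.6245, -0.2768, 0.2046]
ft_force: [0.8, -1.0, -0.9]
pin changed px 0 rows [] 9.15
```

```bash
python3 -m pendant '[[[0,0,0.03,0,0,0,-1],[0,0,0.03,0,0,0,-1],[0,0,0.03,0,0,0,-1],[0,0,0.03,0,0,0,-1],[0,0,0.03,0,0,0,-1],[0,0,0.03,0,0,0,-1],[0,0,0.025,0,0,0,-1],[0,0,0.015,0,0,0,-1]]]' | grep -E "pos|ft"
python3 -m pendant '[[[0,0,0,0,0,0,-1],[0,0,-0.04,0,0,0,-1],[0,0,-0.05,0,0,0,-1],[0,0,-0.05,0,0,0,-1],[0,0,-0.05,0,0,0,-1],[0,0,-0.03,0,0,0,-1],[0,0,0,0,0,0,-1],[0,0,0,0,0,0,-1]]]' | grep -E "pos|ft"
python3 pin.py
python3 -m pendant '[[[0,0,0.03,0,0,0,-1],[0,0,0.03,0,0,0,-1],[0,0,0.03,0,0,0,-1],[0,0,0.03,0,0,0,-1],[0,0,0.03,0,0,0,-1],[0,0,0.03,0,0,0,-1],[0,0,0.025,0,0,0,-1],[0,0,0.015,0,0,0,-1]]]' | grep -E "pos|ft"
python3 -m pendant '[[[0,0,0,0,0,0,-1],[0,0,-0.04,0,0,0,-1],[0,0,-0.05,0,0,0,-1],[0,0,-0.05,0,0,0,-1],[0,0,-0.05,0,0,0,-1],[0,0,-0.03,0,0,0,-1],[0,0,0,0,0,0,-1],[0,0,0,0,0,0,-1]]]' | grep -E "pos|ft"
python3 pin.py
```

```text
position: [0.6251, -0.2772, 0.1751]
ft_force: [-8.0, 3.3, 22.8]
position: [0.6244, -0.2768, 0.2046]
ft_force: [-0.1, -0.6, -0.3]
pin changed px 0 rows [] 10.8
position: [0.625, -0.2772, 0.1751]
ft_force: [-6.4, 3.9, 23.7]
position: [0.6245, -0.2768, 0.2046]
ft_force: [-0.4, 0.9, 0.0]
pin changed px 0 rows [] 12.45
```

```bash
python3 -m pendant '[[[0,0,0.03,0,0,0,-1],[0,0,0.03,0,0,0,-1],[0,0,0.03,0,0,0,-1],[0,0,0.03,0,0,0,-1],[0,0,0.03,0,0,0,-1],[0,0,0.03,0,0,0,-1],[0,0,0.025,0,0,0,-1],[0,0,0.015,0,0,0,-1]]]' | grep -E "pos|ft"
python3 -m pendant '[[[0,0,0,0,0,0,-1],[0,0,-0.04,0,0,0,-1],[0,0,-0.05,0,0,0,-1],[0,0,-0.05,0,0,0,-1],[0,0,-0.05,0,0,0,-1],[0,0,-0.03,0,0,0,-1],[0,0,0,0,0,0,-1],[0,0,0,0,0,0,-1]]]' | grep -E "pos|ft"
python3 pin.py
python3 -m pendant '[[[0,0,0.03,0,0,0,-1],[0,0,0.03,0,0,0,-1],[0,0,0.03,0,0,0,-1],[0,0,0.03,0,0,0,-1],[0,0,0.03,0,0,0,-1],[0,0,0.03,0,0,0,-1],[0,0,0.025,0,0,0,-1],[0,0,0.015,0,0,0,-1]]]' | grep -E "pos|ft"
python3 -m pendant '[[[0,0,0,0,0,0,-1],[0,0,-0.04,0,0,0,-1],[0,0,-0.05,0,0,0,-1],[0,0,-0.05,0,0,0,-1],[0,0,-0.05,0,0,0,-1],[0,0,-0.03,0,0,0,-1],[0,0,0,0,0,0,-1],[0,0,0,0,0,0,-1]]]' | grep -E "pos|ft"
python3 pin.py
```

```text
position: [0.6251, -0.2772, 0.1748]
ft_force: [-5.5, 3.8, 22.6]
position: [0.6244, -0.2768, 0.2045]
ft_force: [0.6, -0.2, 0.8]
pin changed px 62 rows [265, 266, 267, 268, 269, 270, 271, 272, 273, 274, 275] 14.1
position: [0.6251, -0.2772, 0.1748]
ft_force: [-6.5, 3.4, 21.4]
position: [0.6245, -0.2768, 0.2045]
ft_force: [-0.2, 0.4, 0.1]
pin changed px 63 rows [265, 266, 267, 268, 269, 270, 271, 272, 273, 274, 275] 15.75
```

The pin popped on stroke 5, and stroke 6 changed nothing. I'll retreat straight up and verify.

```bash
python3 -m pendant '[[[0,0,-0.1,0,0,0,-1],[0,0,-0.2,0,0,0,-1],[0,0,-0.2,0,0,0,-1],[0,0,-0.2,0,0,0,-1],[0,0,-0.1,0,0,0,-1],[0,0,0,0,0,0,-1],[0,0,0,0,0,0,-1],[0,0,0,0,0,0,-1]]]' | grep -E "pos|ft"
python3 - <<'E'
from h import *
s=ctrl.snapshot("scene"); cv2.imwrite("pics/s4.png",cv2.resize(s["img"][200:340,120:320,::-1],None,fx=3.5,fy=3.5))
E
```

```text
position: [0.6242, -0.2766, 0.3239]
ft_force: [0.7, 0.1, 0.1]
```

View pics/s4.png

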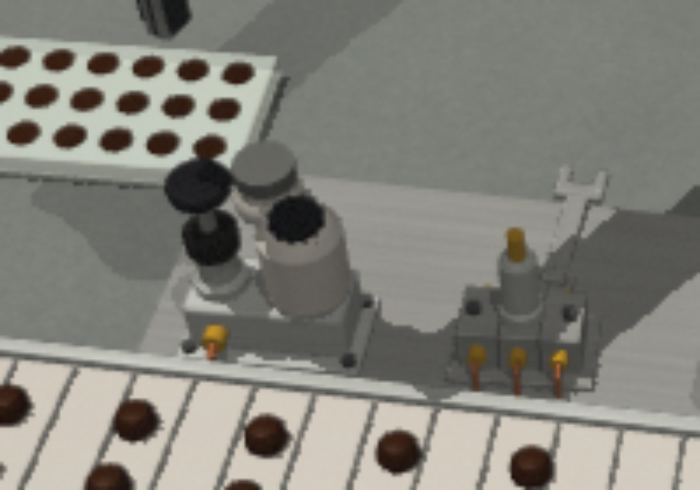

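The brass pin now stands well out of its housing, at (516,245) in the crop. The plunger is up at (198,185), the arm is clear, and the bystanders in view have not moved.

```bash
python3 -c "
from cell import ctrl
print(ctrl.close_job())"
```

```text
the job is handed in; nothing more can be done
None
```

Job handed in: the indicator pin popped out on the fifth full stroke (a sixth changed nothing), the plunger is back up, and the arm touched only the plunger.

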